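Pull the tall plug-in modules from a distribution box's clip strip

ROBOT

A 6-joint arm with a two-finger parallel gripper is mounted at the origin on the work surface. World frame = base frame: x ahead of the robot, y to its left, z up, the work surface at z = 0. Lengths are in mm, angles in rad, forces in N, time in s.
With the tool pointing down it reaches from about 350 to 875 mm from the base axis. Payload 4.2 kg.
Tool frame: the origin (TCP) lies between the finger pads; the fingertips stand 19 mm ahead of it and the grasp point (between the pads) is the TCP; y points along the fingers, z is the direction in which the jaws open and shut, and the axes are right-handed (so a half turn about y gives the same grasp; the last joint's range is limited). The gripper opens to 85 mm and grips with 20 to 120 N. Pads are 22 mm wide; open, the fingers measure 114 mm over their backs; the gripper's body (76 mm by 85 mm) begins 54 mm behind the grasp point. The pads swing forward as they close: fully open they stand 13 mm farther back than shut.
Start: joints at [-0.987, 0.385, 0.008, 0, -1.194, -0.259], TCP at [199.465, -592.295, 250.312] pointing down, gripper open.
Joint ranges: [-3.14, 3.14], [-1.21, 2.06], [-1.07, 1.41], [-3.16, 2.05], [-2.99, -0.16], [-3.1, 3.1]. Speed limits (rad/s): [2.79, 2.79, 3.14, 3.14, 3.14, 3.14].

INTERFACE

Orientations are given as a unit quaternion [x, y, z, w].
In Python, from bench import arm gives the robot as it stands.
- The arm moves only by the shell command python3 -m inch 'ROWS'. ROWS is JSON, a list of rows, each a list of 7 numbers: the opening, from 0 (shut) to 1 (fully open), then the shift along the tool's x, y, z in cm, then the turn, a rotation vector about the tool's x, y, z in degrees. A call has 1 to 20 rows; each row is the pose to reach, as a shift and turn from the pose commanded when the call began, along the tool's axes at that moment; what a row does not reach only later rows make up. A row lasts 1/12 s, in which the tool goes at most 41.7 mm and 7.16 degrees, less where a joint would pass 70% of its speed; a pose out of reach is approached as far as the arm can. A call with a gripper value outside its range is refused whole. The fingers move at their own pace and stop on an object; the grip force is fixed at half the most. Time passes only in rows, so rows that repeat a pose let the fingers close. It gives the time, the measured TCP pose, the force and the opening at its end, in the units of the state.
- arm.read_state(): the state, without advancing time (a new reading comes with each control period).
- arm.get_image(name): name is "scene" or "side" or "wrist"; returns the picture (400x640x3 uint8, red, green, blue); there is no depth.
- arm.camera_params(name): a dict with "fx", "fy", "cx", "cy" (pixels), "rvec" (rotation vector, rad) and "tvec" (3), from world to camera coordinates, as OpenCV has them. Camera axes: x right, y down, z forward; pixel columns grow to the right and rows downward; lengths in mm; the calibration is good to about 2 mm. A picture is of the moment at which its call begins: read the wrist's pose just before it. camera_params takes no time and is no camera call; for the wrist camera it gives the pose at the moment of the call.
- arm.job_done(): hands the job in, once; it reports no verdict.
Trained networks look in the newest picture that a camera, given by its name, has taken for a name from the list of things; names that differ only in an ending like _2 or _b are one class to them, and where a whole thing is asked for, a point or a joint stands for the part that bears it (a point fixed in the world has none). Each returns a list of dicts, best first, with "conf" (0 to 1); they miss things now and then, are a little off and sometimes report something else, mostly with a low value. They report only what shows in the picture. A call takes as long as a camera call. They do not tell look-alikes from the thing itself.
- arm.masks_of(label, camera): "mask" (400x640 bool, what is visible of it) and "extent" ([left, top, width, height] in pixels, round what is visible of it).
The state is a dict: "clock": time; "joints": joint angles; "joint_vel": joint speeds; "joint_efforts": joint torques, N m; "position": TCP position; "ee_rot": TCP orientation; "contact_force": force on the tool from outside, world axes, zero at the start; "wrist_torque": the same for the moment, N m; "gripper_width": finger opening in mm.
Only numpy, scipy, OpenCV 4.12 (cv2) and the standard library are available. Lean on these libraries where they do the work, as an engineer would, in place of code of your own. Each camera call takes 0.05 s, during which the arm holds its last target.

TASK

Pull the two tall modules out of the sprung clip strip in the distribution box and put both in the dark metal parts tray. Take them one at a time: lower the first into the tray and let go of it before you pull the second. Leave the short blanking plug clipped in its place, and do not throw or drop the modules.

Things in the scene. Friction and masses are not known exactly. Their poses are not given: they have to be found in the camera images.
- tall_a_tab (a point): Centre of the white, dark-ribbed pull tab (30 mm along x, 16 along y, 48 tall) of a tall 60 g module, 89 mm above the table at the start. Below the tab: collar 48 x 22 x 14 mm (24 to 38 mm below this point), resting on the strip; then the clipped foot, flat underside 60 mm below. z up, y along the strip, x across it. Grip the tab closing along x (sides free). Pull straight up: up to 10 N in the first 5 mm; clear after 25 mm.
- tall_b_tab (a point): The same point and axes on the second, identical tall module. The strip has three places in a row, 56 mm apart along y; which module or plug is in which place varies. The strip's top edge is 51 mm above the table and so is the rim of the box round it: nothing else of the box is higher.
- blank_top (a point): Centre of the top face of the short white blanking plug's collar (48 mm along x, 22 mm along y), 65 mm above the table; the plug has the same collar and clipped foot as the modules but no tab, only a rib 4 mm high on top. Same axes. It stays in the strip.
- tray: Open dark metal parts tray, fixed to the table: 150 mm along x, 200 mm along y, walls 28 mm high and 3 mm thick, floor 3 mm thick. Origin at the centre of its underside, on the table; z up. It takes both modules side by side along y, standing on their feet (tab centre then 63 mm above the table) or lying.
Not all that is in view belongs to the job. Leave any purple look-alike of the part that bears tall_b_tab alone.

How it is judged:
By the outcome, as a careful person would: the job done as asked, in the order asked, and still so for the second after the job is handed in, with the robot touching nothing.
It also fails if it takes over 56 s, if anything falls off the work surface, if the arm or the gripper's body presses on something with over 40 N, if the wrist force passes 120 N, or if a joint passes its speed limit or range.

## Working session

There is one attempt and no reset: what is moved stays moved. The work goes in short steps, Python scripts to look and compute and a shell command to move; the robot and the scene stay as the last step left them, time stands still between calls to the robot, and variables do not carry over. Pictures are saved under pics/ and viewed, and the job is handed in when it is done.

```bash
ls; mkdir -p pics; cat > h.py <<'E'
import numpy as np, cv2
from bench import arm
from scipy.spatial.transform import Rotation as R
def save(n,im): cv2.imwrite('pics/'+n+'.png',cv2.cvtColor(im,cv2.COLOR_RGB2BGR))
def ray(p,u,v,z):
    Rm=cv2.Rodrigues(np.array(p['rvec'],float))[0]; t=np.array(p['tvec'],float)
    c=-Rm.T@t; d=Rm.T@np.array([(u-p['cx'])/p['fx'],(v-p['cy'])/p['fy'],1])
    return c+d*(z-c[2])/d[2]
def proj(p,X):
    Rm=cv2.Rodrigues(np.array(p['rvec'],float))[0]; x=Rm@np.array(X,float)+np.array(p['tvec'],float)
    return np.array([p['fx']*x[0]/x[2]+p['cx'],p['fy']*x[1]/x[2]+p['cy']])
E
python3 - <<'E'
from h import *
s=arm.read_state(); print(s)
print(R.from_quat(s['ee_rot']).as_matrix().round(3))
for n in ['scene','side','wrist']:
    save(n+'0',arm.get_image(n)); p=arm.camera_params(n); print(n,p)
    for l in ['tall_a_tab','blank_top','tray']:
        for d in arm.masks_of(l,n): print(n,l,round(d['conf'],2),d['extent'])
E
```

```text
pics
{'clock': 0.0, 'joints': array([-9.87408812e-01,  3.85579421e-01,  6.64429358e-03, -5.16199370e-04,
       -1.19397467e+00, -2.58599968e-01]), 'joint_vel': array([-0.00035254,  0.00072403, -0.00082073, -0.0005251 , -0.00126395,
       -0.00025122]), 'joint_efforts': array([-5.51287321e-04, -3.92291307e+01,  1.88401741e+01,  4.18622464e+00,
       -4.60368698e-03,  1.71310450e-05]), 'position': array([ 199.3009721 , -591.81360843,  249.21239498]), 'ee_rot': array([-0.69706261, -0.11410863,  0.11440973,  0.69856521]), 'contact_force': array([-0.34389924, -0.0464093 ,  0.01292479]), 'wrist_torque': array([-0.00213472, -0.00838748, -0.00277565]), 'gripper_width': 85.48300845498186}
[[ 0.948 -0.001 -0.319]
 [ 0.319  0.002  0.948]
 [-0.    -1.     0.002]]
scene {'fx': 363.11994605942476, 'fy': 363.11994605942476, 'cx': 314.7432088608282, 'cy': 204.27148669089345, 'rvec': array([ 1.10749826,  2.33194582, -1.03594777]), 'tvec': array([ 237.32752018, -193.92655254, 1210.24222592])}
scene tall_a_tab 0.86 [295.2, 222.6, 17.8, 31.2]
scene blank_top 0.79 [343.4, 252.2, 19.1, 23.9]
scene tray 0.68 [174.3, 166.5, 94.6, 68.4]
side {'fx': 454.93389778514626, 'fy': 454.93389778514626, 'cx': 323.2874736425085, 'cy': 200.61829045024075, 'rvec': array([ 0.54276043, -2.47514056,  1.49822499]), 'tvec': array([ 441.97359611,  144.39986058, 1096.6104676 ])}
side tall_a_tab 0.6 [279.2, 189.3, 14.0, 23.5]
side tall_a_tab 0.32 [302.7, 164.0, 65.7, 37.3]
side blank_top 0.52 [264.4, 227.0, 18.3, 9.9]
side tray 0.71 [301.2, 165.6, 65.8, 35.7]
wrist {'fx': 293.45737723490083, 'fy': 293.45737723490083, 'cx': 320.28212356963945, 'cy': 199.206454315735, 'rvec': array([-1.72894026, -2.40862589, -0.32903747]), 'tvec': array([624.39332059, -35.34754534, 378.05277011])}
wrist tray 0.57 [472.3, 392.3, 27.3, 7.7]
```

View pics/scene0.png

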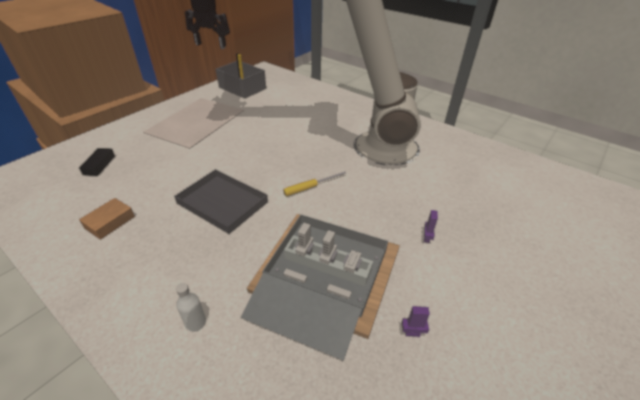

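View pics/side0.png

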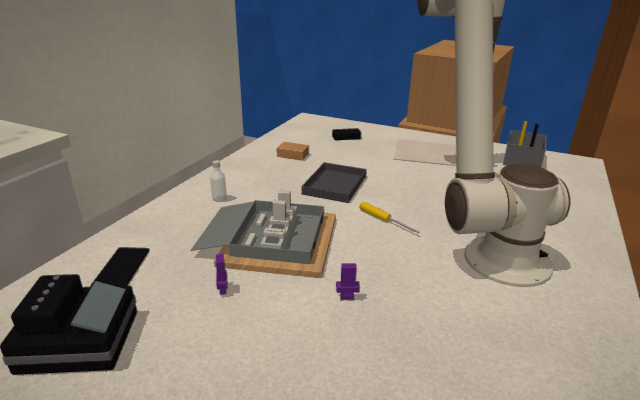

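View pics/wrist0.png

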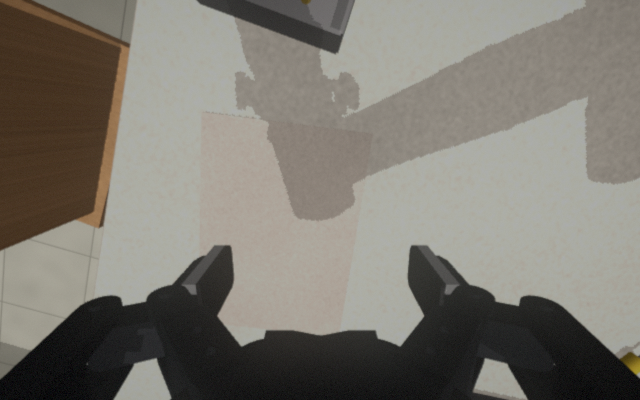

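```bash
python3 - <<'E'
import cv2
a=cv2.imread('pics/scene0.png')[190:300,250:400]; cv2.imwrite('pics/sc.png',cv2.resize(a,None,fx=5,fy=5,interpolation=2))
a=cv2.imread('pics/side0.png')[140:260,220:380]; cv2.imwrite('pics/si.png',cv2.resize(a,None,fx=5,fy=5,interpolation=2))
E
```

```text
(no output)
```

View pics/sc.png

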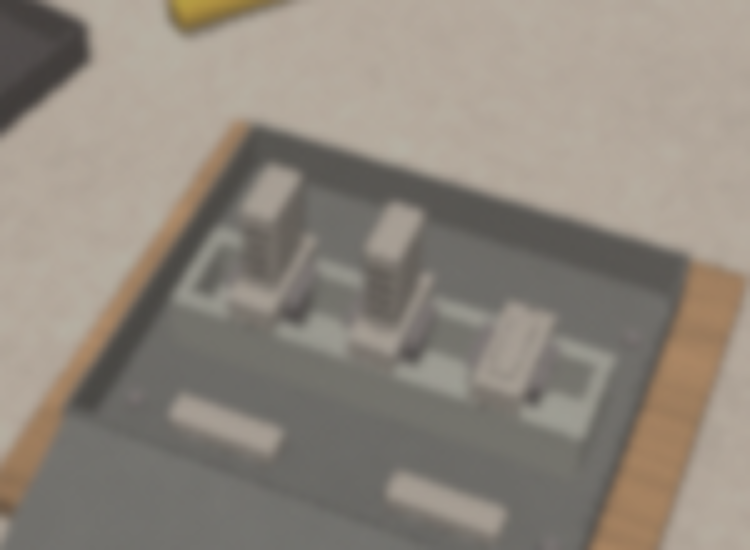

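View pics/si.png

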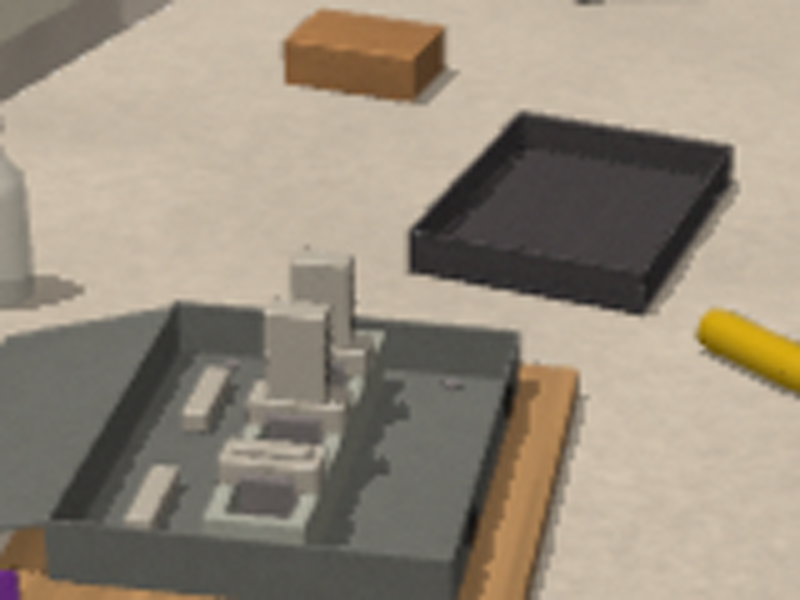

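Candidates in the scene image are two tall white modules at (303,235) and (328,243), a short plug at (353,260), and purple look-alikes at (431,226) and (416,320). The enlarged crop shows two white ribbed tabs sitting in the strip. Those are the modules to pull. The plug is the rib-topped one at the robot's-left-far end. The tray is at (221,200). Next I'll work out positions.

```bash
python3 - <<'E'
from h import *
p=arm.camera_params('scene'); q=arm.camera_params('side')
f=lambda u,v:(250+u/5,190+v/5); g=lambda u,v:(220+u/5,140+v/5)
def tri(a,b):
    P=[];
    for k in (p,q):
        Rm=cv2.Rodrigues(np.array(k['rvec'],float))[0]; K=np.array([[k['fx'],0,k['cx']],[0,k['fy'],k['cy']],[0,0,1]])
        P.append(K@np.c_[Rm,np.array(k['tvec'])])
    X=cv2.triangulatePoints(P[0],P[1],np.array(a,float),np.array(b,float)).ravel(); return X[:3]/X[3]
print('m1 top',ray(p,*f(273,192),113)[:2]); print('m2 top',ray(p,*f(396,228),113)[:2]); print('plug',ray(p,*f(518,345),65)[:2])
print('side m1',ray(q,*g(323,256),113)[:2],'m2',ray(q,*g(298,307),113)[:2],'plug',ray(q,*g(273,453),67)[:2])
# strip corners
for c in [(222,232),(612,355),(583,437),(180,300)]: print('strip',ray(p,*f(*c),51)[:2])
for n,k in (('scene',p),('side',q)):
    m=arm.get_image(n)
    for d in arm.masks_of('tray',n)[:1]:
        c,_=cv2.findContours(d['mask'].astype(np.uint8),0,2); c=max(c,key=cv2.contourArea)
        a=cv2.approxPolyDP(c,4,True).reshape(-1,2)
        for x in a: print(n,'tray',x,ray(k,*x,28)[:2].round(),ray(k,*x,0)[:2].round())
E
```

```text
m1 top [548.20836705 109.65207354]
m2 top [531.79196653 162.25228469]
plug [515.85038406 216.87587606]
side m1 [546.07069264 106.53019868] m2 [530.8311768  160.20554488] plug [513.52415076 218.11359903]
strip [536.71689432  68.53306224]
strip [484.48034263 245.56378769]
strip [528.80506747 259.47563272]
strip [579.20487548  81.28285247]
scene tray [175 195] [ 610. -293.] [ 595. -326.]
scene tray [178 204] [ 627. -256.] [ 613. -288.]
scene tray [228 233] [614. -76.] [ 599. -100.]
scene tray [267 202] [474. -83.] [ 453. -107.]
scene tray [264 193] [ 453. -115.] [ 431. -141.]
scene tray [217 170] [ 466. -294.] [ 445. -328.]
side tray [302 186] [597. -95.] [ 623. -147.]
side tray [303 194] [571. -49.] [596. -98.]
side tray [347 202] [438. -60.] [ 456. -109.]
side tray [366 170] [ 463. -295.] [ 483. -355.]
side tray [324 163] [ 609. -286.] [ 635. -346.]
```

```bash
cat >> h.py <<'E'
def go(x,y,z,yaw):
    "shift cm, turn deg for target TCP with tool y down, jaw axis (tool z) at yaw deg"
    s=arm.read_state(); R0=R.from_quat(s['ee_rot']).as_matrix()
    a=np.radians(yaw); Z=np.array([np.cos(a),np.sin(a),0]); Y=np.array([0,0,-1.]); X=np.cross(Y,Z)
    T=np.c_[X,Y,Z]
    d=R0.T@(np.array([x,y,z])-s['position'])/10; w=np.degrees(R.from_matrix(R0.T@T).as_rotvec())
    print('t',round(float(s['clock']),2),'shift',d.round(2),'turn',w.round(1), 'dist/row',round(np.linalg.norm(d)/4.17,1))
E
python3 - <<'E'
from h import *
go(547,108,240,196.4)
E
```

```text
t 0.8 shift [55.29  1.03 55.28] turn [  0.  -87.8  -0. ] dist/row 18.7
```

```bash
python3 -m inch '[[1,20,1,20,0,-30,0],[1,40,1,40,0,-60,0],[1,55.3,1,55.3,0,-87.8,0],[1,55.3,1,55.3,0,-87.8,0],[1,55.3,1,55.3,0,-87.8,0],[1,55.3,1,55.3,0,-87.8,0],[1,55.3,1,55.3,0,-87.8,0],[1,55.3,1,55.3,0,-87.8,0],[1,55.3,1,55.3,0,-87.8,0],[1,55.3,1,55.3,0,-87.8,0],[1,55.3,1,55.3,0,-87.8,0],[1,55.3,1,55.3,0,-87.8,0],[1,55.3,1,55.3,0,-87.8,0],[1,55.3,1,55.3,0,-87.8,0],[1,55.3,1,55.3,0,-87.8,0],[1,55.3,1,55.3,0,-87.8,0],[1,55.3,1,55.3,0,-87.8,0],[1,55.3,1,55.3,0,-87.8,0],[1,55.3,1,55.3,0,-87.8,0],[1,55.3,1,55.3,0,-87.8,0]]'
python3 - <<'E'
from h import *
print(arm.read_state()['joints'])
p=arm.camera_params('wrist'); im=arm.get_image('wrist'); save('w1',im)
for l in ['tall_a_tab','blank_top']:
    for d in arm.masks_of(l,'wrist'): print(l,round(d['conf'],2),d['extent'])
for n,X in dict(m1=(547,108,113),m2=(531,161,113),pl=(515,217,65)).items(): print(n,proj(p,X))
go(547,108,93,196.4)
E
```

```text
clock: 2.47
position: [549.6, 113.0, 239.7]
ee_rot: [0.423, 0.568, -0.567, -0.422]
contact_force: [-0.3, -1.4, 0.8]
gripper_width: 85.7
[ 4.91827169e-01  2.83579773e-01 -1.69347824e-01  3.53482675e-04
 -1.11614384e+00 -2.00780332e-01]
tall_a_tab 0.62 [302.4, 171.4, 47.8, 30.0]
blank_top 0.79 [299.6, 263.1, 45.1, 22.5]
m1 [326.05096836 192.16940612]
m2 [325.80755917 249.94064242]
pl [324.21562743 278.5634282 ]
t 2.62 shift [-0.05 14.69 -0.02] turn [-0.1  0.  -0. ] dist/row 3.5
```

View pics/w1.png

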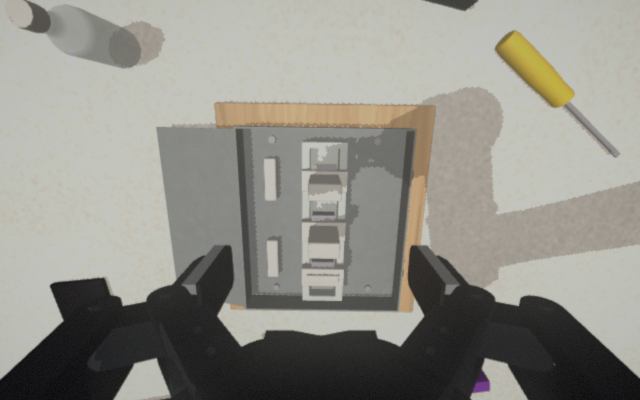

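The wrist view shows two modules at (325,183) and (324,240), with the plug at (322,272). The arm was still settling, so I'll measure again from rest, enlarged.

```bash
python3 - <<'E'
from h import *
p=arm.camera_params('wrist'); im=arm.get_image('wrist'); print(arm.read_state()['position'])
for n,X in dict(m1=(547,108,113),m2=(531,161,113),pl=(515,217,69)).items():
    u=proj(p,X); print(n,u)
c=im[130:310,240:430]; save('w2',cv2.resize(c,None,fx=3,fy=3,interpolation=cv2.INTER_CUBIC))
E
```

```text
[546.63945662 107.76589868 240.21398292]
m1 [321.06530426 196.10425792]
m2 [321.34025484 253.40816914]
pl [320.67566617 283.19660041]
```

View pics/w2.png

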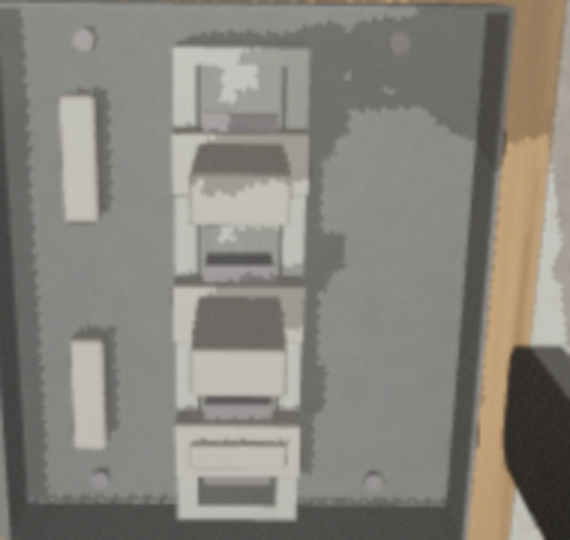

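The fit is within 1 px at both tabs, so I'll descend on the first module.

```bash
python3 -m inch '[[1,0,4,0,0,0,0],[1,0,8,0,0,0,0],[1,0,11,0,0,0,0],[1,0,13,0,0,0,0],[1,0,14.8,0,0,0,0],[1,0,14.8,0,0,0,0],[1,0,14.8,0,0,0,0],[1,0,14.8,0,0,0,0]]'
python3 -m inch '[[0,0,0,0,0,0,0],[0,0,0,0,0,0,0],[0,0,0,0,0,0,0],[0,0,0,0,0,0,0],[0,0,0,0,0,0,0],[0,0,0,0,0,0,0],[0,0,0,0,0,0,0],[0,0,0,0,0,0,0]]'
python3 - <<'E'
from h import *
save('w3',arm.get_image('wrist')); s=arm.read_state(); print(s['position'],s['contact_force'],s['gripper_width'])
E
```

```text
clock: 3.33
position: [547.9, 107.9, 93.9]
ee_rot: [0.424, 0.567, -0.565, -0.423]
contact_force: [0.5, -0.1, 0.7]
gripper_width: 85.8
clock: 4.0
position: [547.4, 108.4, 93.0]
ee_rot: [0.424, 0.567, -0.566, -0.423]
contact_force: [-0.4, 0.7, 5.8]
gripper_width: 29.3
[547.42834408 108.45879042  92.98805582] [-1.10967956  0.18469401  5.01206662] 29.58063974954221
```

View pics/w3.png

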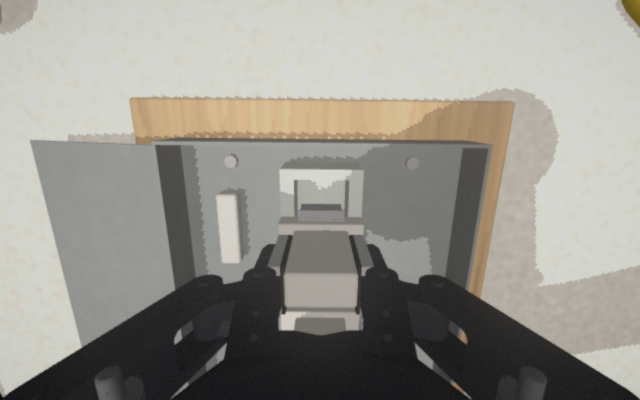

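The tab is held at 29.6 mm, centred in the jaws. I'll pull straight up, slowly at first.

```bash
python3 -m inch '[[0,0,-0.2,0,0,0,0],[0,0,-0.4,0,0,0,0],[0,0,-0.6,0,0,0,0],[0,0,-0.9,0,0,0,0],[0,0,-1.3,0,0,0,0],[0,0,-2,0,0,0,0],[0,0,-3,0,0,0,0],[0,0,-5,0,0,0,0],[0,0,-7,0,0,0,0],[0,0,-8,0,0,0,0],[0,0,-8,0,0,0,0],[0,0,-8,0,0,0,0]]'
python3 - <<'E'
from h import *
for n in ('wrist','scene'): save(n+'4',arm.get_image(n))
s=arm.read_state(); print(s['position'],s['contact_force'],s['gripper_width'])
go(532,-153,175,183.5); go(532,-153,175,3.5); print(s['joints'])
E
```

```text
clock: 5.05
position: [547.2, 108.4, 173.3]
ee_rot: [0.424, 0.567, -0.565, -0.423]
contact_force: [-0.2, -0.5, -1.8]
gripper_width: 29.2
[546.36222746 108.01183696 171.49997361] [-1.14769971 -0.10801055 -1.22582216] 29.538269713303247
t 5.15 shift [-24.64  -0.34   8.74] turn [-0.1 12.9 -0. ] dist/row 6.3
t 5.15 shift [-24.64  -0.34   8.74] turn [-0.000e+00 -1.671e+02  1.000e-01] dist/row 6.3
[ 4.85963213e-01  3.41264988e-01 -2.71682737e-01 -5.37624613e-04
 -9.59532505e-01 -1.99608148e-01]
```

View pics/wrist4.png

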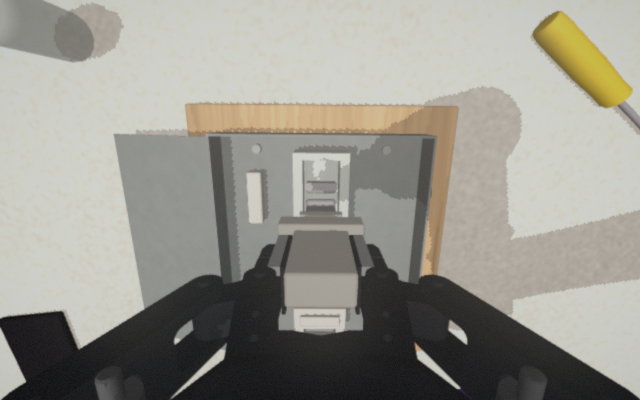

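View pics/scene4.png

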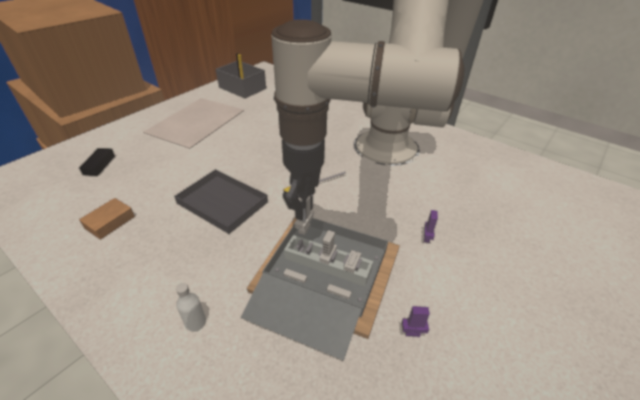

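The module is out and held upright. The neighbour and the plug are still seated. I'll carry it to the far half of the tray.

```bash
python3 - <<'E'
from h import *
go(534.5,-243,172,183.5)
E
```

```text
t 5.15 shift [-3.334e+01 -3.000e-02  1.104e+01] turn [-0.1 12.9 -0. ] dist/row 8.4
```

```bash
python3 -m inch '[[0,-1,0,0.3,0,1,0],[0,-3,0,1,0,2,0],[0,-6,0,2,0,3,0],[0,-9,0,3,0,4,0],[0,-12,0,4,0,5,0],[0,-15,0,5,0,6,0],[0,-18,0,6,0,7,0],[0,-21,0,7,0,8,0],[0,-24,0,8,0,9,0],[0,-27,0,9,0,10,0],[0,-30,0,10,0,11.5,0],[0,-32,0,10.6,0,12.5,0],[0,-33,0,10.9,0,12.9,0],[0,-33.3,0,11,0,12.9,0],[0,-33.3,0,11,0,12.9,0],[0,-33.3,0,11,0,12.9,0],[0,-33.3,0,11,0,12.9,0]]'
python3 - <<'E'
from h import *
for n in ('wrist','side'): save(n+'5',arm.get_image(n))
go(534.5,-243,75,183.5)
p=arm.camera_params('wrist'); print([proj(p,X) for X in ((534.5,-243,3),(598,-99,0),(454,-108,0),(464,-294,28),(610,-290,28))])
E
```

```text
clock: 6.57
position: [535.7, -241.2, 172.2]
ee_rot: [-0.484, -0.515, 0.515, 0.484]
contact_force: [-0.5, -0.2, -0.6]
gripper_width: 29.3
t 6.67 shift [-0.17  9.74  0.14] turn [0.  0.1 0. ] dist/row 2.3
[array([322.48627429, 183.99840499]), array([259.6356164 , 301.20781788]), array([384.15084043, 301.4629456 ]), array([404.80958559, 139.50734305]), array([241.73060681, 133.43545185])]
```

View pics/wrist5.png

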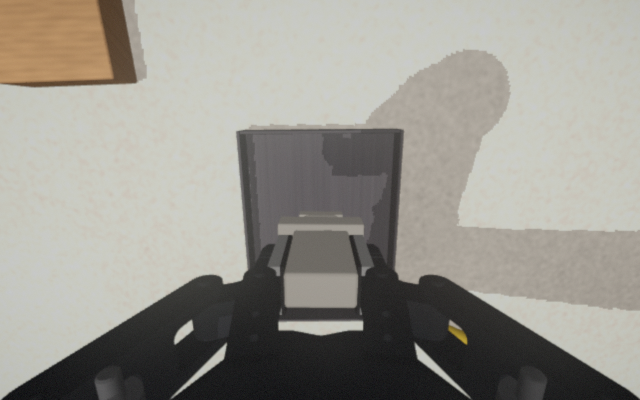

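View pics/side5.png

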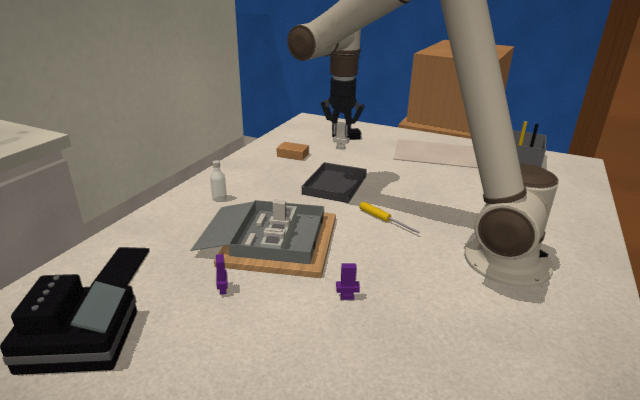

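```bash
python3 -m inch '[[0,-0.1,2,0.1,0,0,0],[0,-0.1,4,0.1,0,0,0],[0,-0.1,6,0.1,0,0,0],[0,-0.1,8,0.1,0,0,0],[0,-0.1,9.2,0.1,0,0,0],[0,-0.1,9.7,0.1,0,0,0],[0,-0.1,9.9,0.1,0,0,0],[0,-0.1,10.1,0.1,0,0,0],[0,-0.1,10.1,0.1,0,0,0],[0,-0.1,10.1,0.1,0,0,0]]'
```

```text
clock: 7.5
position: [535.3, -243.3, 72.3]
ee_rot: [0.485, 0.515, -0.515, -0.484]
contact_force: [0.8, -0.4, -0.3]
gripper_width: 29.5
```

```bash
python3 -m inch '[[0,0,0.1,0,0,0,0],[0,0,0.2,0,0,0,0],[0,0,0.3,0,0,0,0],[0,0,0.4,0,0,0,0],[0,0,0.4,0,0,0,0],[0,0,0.4,0,0,0,0]]'; python3 -m inch '[[0,0,0.05,0,0,0,0],[0,0,0.1,0,0,0,0],[0,0,0.1,0,0,0,0],[0,0,0.1,0,0,0,0]]'
```

```text
clock: 8.0
position: [534.7, -243.3, 67.2]
ee_rot: [-0.484, -0.515, 0.515, 0.485]
contact_force: [-0.1, 0.3, -0.7]
gripper_width: 29.1
clock: 8.33
position: [534.8, -243.4, 67.0]
ee_rot: [-0.485, -0.515, 0.515, 0.484]
contact_force: [-0.8, 1.5, 5.6]
gripper_width: 29.2
```

The upward force rose to 5.6 N, so it has touched the tray floor. Releasing.

```bash
python3 -m inch '[[0.6,0,0,0,0,0,0],[0.6,0,0,0,0,0,0],[0.7,0,0,0,0,0,0],[0.7,0,0,0,0,0,0],[0.7,0,0,0,0,0,0]]'
python3 -m inch '[[0.8,0,-1,0,0,0,0],[0.8,0,-3,0,0,0,0],[1,0,-6,0,0,0,0],[1,0,-9,0,0,0,0],[1,0,-11,0,0,0,0],[1,0,-11,0,0,0,0],[1,0,-11,0,0,0,0]]'
python3 - <<'E'
from h import *
for n in ('wrist','side'): save(n+'6',arm.get_image(n))
go(531,161,182,196.4)
E
```

```text
clock: 8.75
position: [534.6, -243.3, 66.1]
ee_rot: [-0.484, -0.515, 0.515, 0.485]
contact_force: [0.9, 0.2, 0.3]
gripper_width: 59.9
clock: 9.33
position: [535.4, -243.4, 178.5]
ee_rot: [0.486, 0.516, -0.514, -0.483]
contact_force: [-1.0, -0.0, -0.1]
gripper_width: 85.1
t 9.43 shift [40.35 -0.59 -2.16] turn [ -0.1 -12.9   0.1] dist/row 9.7
```

View pics/wrist6.png

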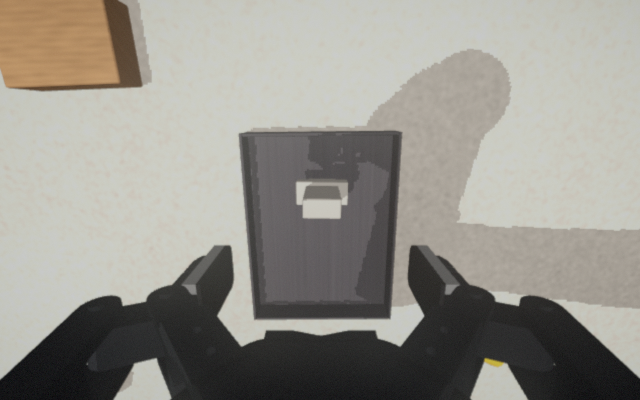

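The first module stands upright in the tray at (321,200) and has been released. Moving to the second.

```bash
python3 -m inch '[[1,4,-0.6,0,0,-1,0],[1,8,-0.6,-0.4,0,-3,0],[1,12,-0.6,-0.6,0,-4,0],[1,16,-0.6,-0.8,0,-5,0],[1,20,-0.6,-1,0,-6,0],[1,24,-0.6,-1.2,0,-8,0],[1,28,-0.6,-1.4,0,-9,0],[1,32,-0.6,-1.6,0,-10,0],[1,36,-0.6,-1.9,0,-11.5,0],[1,38.5,-0.6,-2.1,0,-12.5,0],[1,40,-0.6,-2.2,0,-12.9,0],[1,40.35,-0.6,-2.2,0,-12.9,0],[1,40.35,-0.6,-2.2,0,-12.9,0],[1,40.35,-0.6,-2.2,0,-12.9,0],[1,40.35,-0.6,-2.2,0,-12.9,0]]'
python3 - <<'E'
from h import *
arm.get_image('scene')
p=arm.camera_params('wrist'); im=arm.get_image('wrist'); save('w7',im)
print(arm.read_state()['position'], proj(p,(531,161,113)))
go(531,161,93,196.4)
E
```

```text
clock: 10.68
position: [531.7, 159.4, 181.9]
ee_rot: [-0.424, -0.565, 0.566, 0.424]
contact_force: [-1.1, -0.3, 0.3]
gripper_width: 85.5
[531.93910655 159.45732044 182.25329709] [321.89770622 220.58410699]
t 10.78 shift [0.18 8.93 0.04] turn [-0.  -0.1 -0. ] dist/row 2.1
```

View pics/w7.png

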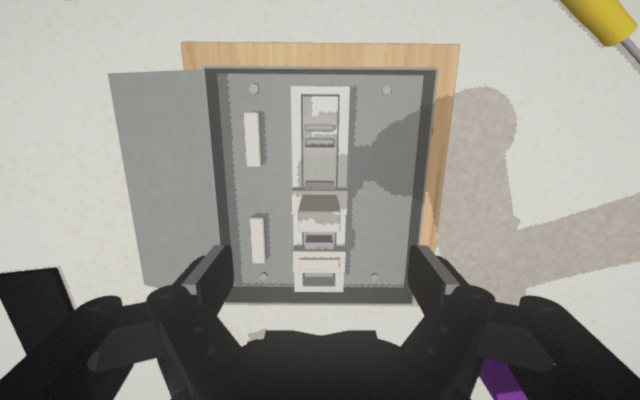

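The second tab top is at (320,220), against a predicted (322,221). Descending.

```bash
python3 -m inch '[[1,0.1,3,0,0,0,0],[1,0.1,5.5,0,0,0,0],[1,0.1,7.5,0,0,0,0],[1,0.1,8.9,0,0,0,0],[1,0.1,8.9,0,0,0,0],[1,0.1,8.9,0,0,0,0],[1,0.1,8.9,0,0,0,0]]'
python3 -m inch '[[0,0,0,0,0,0,0],[0,0,0,0,0,0,0],[0,0,0,0,0,0,0],[0,0,0,0,0,0,0],[0,0,0,0,0,0,0],[0,0,0,0,0,0,0],[0,0,0,0,0,0,0],[0,0,0,0,0,0,0]]'
```

```text
clock: 11.37
position: [532.5, 161.6, 94.4]
ee_rot: [0.424, 0.567, -0.566, -0.423]
contact_force: [0.2, 1.0, 0.5]
gripper_width: 85.2
clock: 12.03
position: [532.1, 162.0, 93.9]
ee_rot: [0.424, 0.567, -0.566, -0.423]
contact_force: [0.1, 0.7, 4.3]
gripper_width: 29.4
```

```bash
python3 -m inch '[[0,0,-0.2,0,0,0,0],[0,0,-0.4,0,0,0,0],[0,0,-0.6,0,0,0,0],[0,0,-0.9,0,0,0,0],[0,0,-1.3,0,0,0,0],[0,0,-2,0,0,0,0],[0,0,-3,0,0,0,0],[0,0,-5,0,0,0,0],[0,0,-7,0,0,0,0],[0,0,-8,0,0,0,0],[0,0,-8,0,0,0,0],[0,0,-8,0,0,0,0]]'
python3 - <<'E'
from h import *
for n in ('wrist',): save(n+'8',arm.get_image(n))
s=arm.read_state(); print(s['position'],s['contact_force'],s['gripper_width'])
go(529,-156,172,183.5)
E
```

```text
clock: 13.03
position: [531.8, 161.9, 174.2]
ee_rot: [0.424, 0.567, -0.565, -0.423]
contact_force: [-0.0, 0.2, -2.3]
gripper_width: 29.0
[531.18419835 161.57945512 173.12471032] [-1.08690702 -0.89769375 -1.50191782] 29.04592514300623
t 13.08 shift [-30.41   0.11   9.17] turn [-0.  12.9  0. ] dist/row 7.6
```

View pics/wrist8.png

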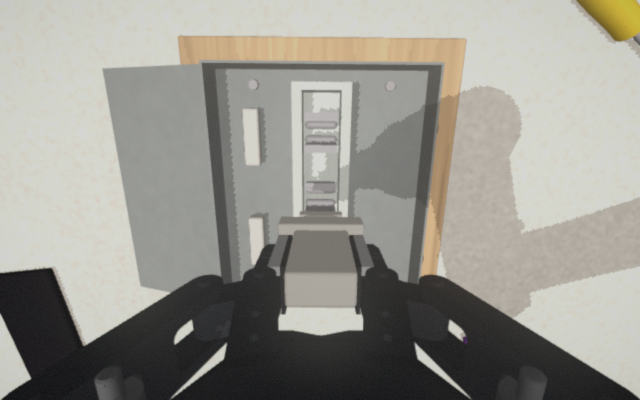

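The second module is out and held upright. I'll carry it to the near half of the tray.

```bash
python3 -m inch '[[0,-1,0,0.3,0,1,0],[0,-3,0,1,0,2,0],[0,-6,0,2,0,3,0],[0,-9,0,3,0,4,0],[0,-12,0,4,0,5,0],[0,-15,0,5,0,6,0],[0,-18,0,6,0,7.5,0],[0,-21,0,7,0,9,0],[0,-24,0,7.5,0,10.5,0],[0,-27,0,8.3,0,12,0],[0,-29,0,8.9,0,12.5,0],[0,-30.1,0,9.1,0,12.9,0],[0,-30.4,0,9.2,0,12.9,0],[0,-30.4,0,9.2,0,12.9,0],[0,-30.4,0,9.2,0,12.9,0],[0,-30.4,0,9.2,0,12.9,0]]'
python3 - <<'E'
from h import *
for n in ('wrist','side'): save(n+'9',arm.get_image(n))
go(529,-156,72,183.5)
E
```

```text
clock: 14.42
position: [529.2, -154.9, 173.1]
ee_rot: [-0.484, -0.515, 0.515, 0.484]
contact_force: [-0.4, 0.3, 0.3]
gripper_width: 29.1
t 14.52 shift [-0.11 10.14  0.04] turn [0.  0.1 0. ] dist/row 2.4
```

View pics/wrist9.png

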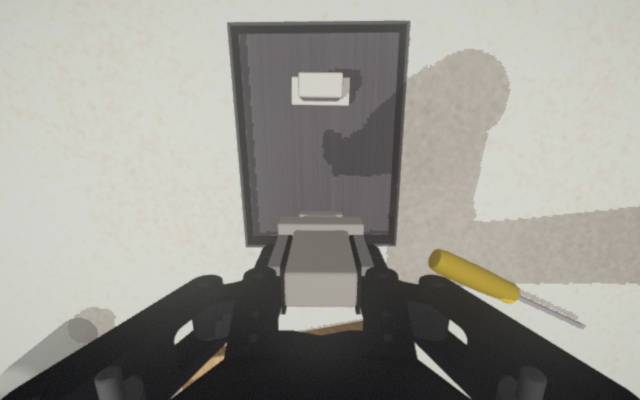

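```bash
python3 - <<'E'
from h import *
p=arm.camera_params('wrist')
print(ray(p,320,244,28),ray(p,320,236,28),ray(p,320,22,28),'foot',proj(p,(529,-156,3)),proj(p,(529,-145,3)))
E
```

```text
[ 527.0127784  -101.00531584   28.        ] [ 527.55437746 -109.5310397    28.        ] [ 539.43992377 -296.63048944   28.        ] foot [321.52322148 184.38745208] [320.83493705 194.74821331]
```

The near wall runs from y of about -100 to -105 mm, so a foot at -156 mm has plenty of room. Lowering.

```bash
python3 -m inch '[[0,-0.1,2,0,0,0,0],[0,-0.1,4,0,0,0,0],[0,-0.1,6,0,0,0,0],[0,-0.1,8,0,0,0,0],[0,-0.1,9.2,0,0,0,0],[0,-0.1,9.7,0,0,0,0],[0,-0.1,9.9,0,0,0,0],[0,-0.1,10.1,0,0,0,0],[0,-0.1,10.1,0,0,0,0],[0,-0.1,10.1,0,0,0,0]]'; python3 -m inch '[[0,0,0.1,0,0,0,0],[0,0,0.2,0,0,0,0],[0,0,0.3,0,0,0,0],[0,0,0.3,0,0,0,0],[0,0,0.3,0,0,0,0]]'
```

```text
clock: 15.35
position: [530.0, -156.8, 73.2]
ee_rot: [0.485, 0.516, -0.515, -0.484]
contact_force: [-0.5, 0.1, 0.1]
gripper_width: 29.5
clock: 15.77
position: [529.3, -156.9, 69.3]
ee_rot: [-0.484, -0.515, 0.515, 0.484]
contact_force: [-0.3, 0.1, -1.1]
gripper_width: 29.3
```

```bash
python3 -m inch '[[0,0,0.05,0,0,0,0],[0,0,0.1,0,0,0,0],[0,0,0.15,0,0,0,0],[0,0,0.15,0,0,0,0],[0,0,0.15,0,0,0,0]]'; python3 -m inch '[[0,0,0.05,0,0,0,0],[0,0,0.05,0,0,0,0],[0,0,0.05,0,0,0,0]]'
```

```text
clock: 16.18
position: [529.4, -156.9, 68.0]
ee_rot: [0.484, 0.515, -0.515, -0.484]
contact_force: [0.5, 0.8, 1.4]
gripper_width: 29.3
clock: 16.43
position: [529.4, -156.9, 67.9]
ee_rot: [-0.484, -0.515, 0.515, 0.484]
contact_force: [-1.6, 0.6, 6.0]
gripper_width: 29.4
```

It's resting on the floor (6 N). I'll release and rise clear.

```bash
python3 -m inch '[[0.6,0,0,0,0,0,0],[0.6,0,0,0,0,0,0],[0.7,0,0,0,0,0,0],[0.7,0,0,0,0,0,0],[0.7,0,0,0,0,0,0]]'
python3 -m inch '[[0.8,0,-1,0,0,0,0],[0.8,0,-3,0,0,0,0],[1,0,-6,0,0,0,0],[1,0,-9,0,0,0,0],[1,0,-12,0,0,0,0],[1,0,-15,0,0,0,0],[1,0,-16,0,0,0,0],[1,0,-16,0,0,0,0],[1,0,-16,0,0,0,0]]'
python3 - <<'E'
from h import *
for n in ('wrist','side'): save(n+'10',arm.get_image(n))
for d in arm.masks_of('tall_a_tab','side'): print('tab',d['conf'],d['extent'])
for d in arm.masks_of('blank_top','side'): print('blank',d['conf'],d['extent'])
E
```

```text
clock: 16.85
position: [529.3, -156.9, 67.1]
ee_rot: [-0.484, -0.515, 0.515, 0.485]
contact_force: [0.5, -0.7, -0.7]
gripper_width: 59.5
clock: 17.6
position: [529.1, -156.7, 227.7]
ee_rot: [0.485, 0.515, -0.515, -0.484]
contact_force: [-1.1, -0.4, -0.4]
gripper_width: 85.2
tab 0.83 [334.8, 150.4, 10.6, 26.6]
blank 0.61 [262.2, 224.0, 23.7, 12.1]
```

View pics/wrist10.png

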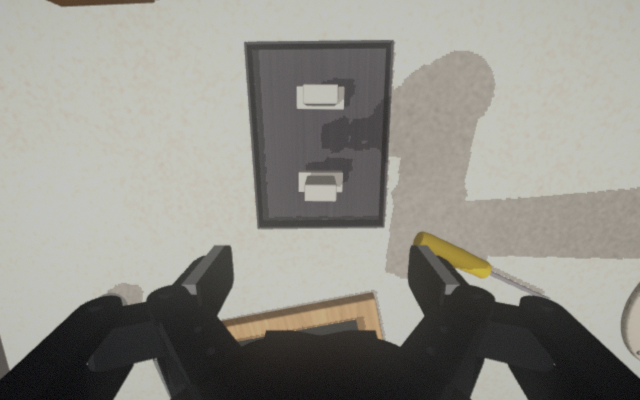

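View pics/side10.png

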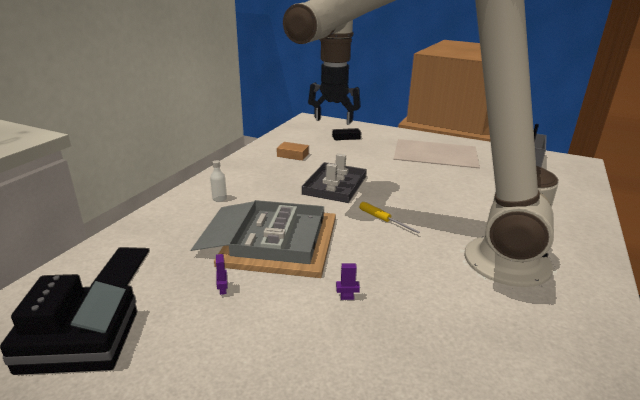

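Both modules stand in the tray: wrist view (321,95) and (321,185), side view (341,165) and (331,177). The plug is still in the strip at side (274,231), and the gripper is well clear.

```bash
python3 -c "
from h import *
arm.job_done(); print(arm.read_state()['clock'])"
```

```text
the job is handed in; nothing more can be done
the job is handed in; nothing more can be done
```

I pulled both tall modules straight up out of the strip and stood them in the dark tray. I released the first on the tray floor before pulling the second. The job was handed in after about 18 s of the 56 s allowed.

- **Modules:** the last wrist and side pictures show both standing upright in the tray, about 86 mm apart. I lowered each until it pressed on the floor (about 6 N) before opening the gripper.
- **Plug and surroundings:** the blanking plug is still clipped in its place, and the purple look-alikes were not touched. The gripper was open and well above the tray (TCP at 228 mm) when I handed in.
- **Disagreements:** in the last side picture the network reported only one of the two tabs. Both show clearly in the pictures themselves. My tray-corner estimates were 3–7 px off in the wrist view, which made no difference because there was room on all sides. I found no failed checks.

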